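# Load a collared cartridge into a desk reader under its overhanging head

## Robot

A 6-joint arm with a two-finger parallel gripper is mounted at the origin on the work surface. World frame = base frame: x ahead of the robot, y to its left, z up, the work surface at z = 0. Lengths are in m, angles in rad, forces in N, time in s.
With the tool pointing down it reaches from about 0.325 to 0.775 m from the base axis. Payload 5.5 kg.
Tool frame: the origin (TCP) lies between the finger pads; the fingertips stand 22 mm ahead of it and the grasp point (between the pads) lies 3 mm ahead of it; z points along the fingers, y is the line along which they close (so a half turn about z gives the same grasp; the last joint's range is limited). The gripper opens to 85 mm and grips with 20 to 120 N. Pads are 22 mm wide; open, the fingers measure 114 mm over their backs; the gripper's body (76 mm by 85 mm) begins 54 mm behind the grasp point. The pads swing forward as they close: fully open they stand 13 mm farther back than shut.
Start: joints at [1.225, 0.091, 1.231, -0, 1.82, -0.057], TCP at [0.171, 0.575, 0.253] pointing down, gripper open.
Joint ranges: [-2.87, 2.87], [-0.86, 2.18], [0.17, 2.46], [-1.51, 4.65], [0.06, 2.69], [-2.65, 2.65]. Speed limits (rad/s): [2.57, 2.57, 3.01, 3.14, 3.14, 3.14].

## Interface

Orientations are given as a unit quaternion [x, y, z, w].
In Python, from rig import bot, imaging, order, models gives the robot as it stands.
- The arm moves only by the tool move_arm, never from a script. Its argument "series" is a list of rows, each a list of 3 entries, a list of its own where there are three numbers: the shift along the tool's x, y, z each as a share of 0.25 m, from -1 to 1, then the turn, a rotation vector about the tool's x, y, z each as a share of 90 degrees, from -1 to 1, then the opening, from -1 (shut) to 1 (fully open). In form: [[[dx, dy, dz], [wx, wy, wz], gripper], ...]. A call has 1 to 8 rows; each row is the pose to reach, as a shift and turn from the pose commanded when the call began, along the tool's axes at that moment; what a row does not reach only later rows make up. A row lasts 1/12 s, in which the tool goes at most 41.7 mm and 7.16 degrees, less where a joint would pass 70% of its speed; a pose out of reach is approached as far as the arm can. A call with a number of a shift or a turn outside -1 to 1 is refused whole. A call with a gripper value outside its range is refused whole. The fingers move at their own pace and stop on an object; "newtons" is the grip in N (left out, the last holds). Time passes only in rows, so rows that repeat a pose let the fingers close. It gives the time, the measured TCP pose, the force, the opening and the grip force at its end, in the units of the state.
- bot.read_state(): the state, without advancing time (a new reading comes with each control period).
- imaging.read_camera(name): name is "scene" or "side" or "wrist"; returns a dict with "pixels" (400x640x3 uint8, red, green, blue), "intrinsics" (3x3 intrinsics, pixels), "position" and "orientation" of the camera in the world. Camera axes: x right, y down, z forward; pixel columns grow to the right and rows downward; lengths in m; the calibration is good to about 2 mm. A picture is of the moment at which its call begins. There is no depth.
- order.finish_job(): hands the job in; it is judged then, once.
Trained networks look in a picture, given as the dict that the camera call returned (one of the last four; its "shot" number tells which), for a name from the list of things; names that differ only in an ending like _2 or _b are one class to them, and where a whole thing is asked for, a point or a joint stands for the part that bears it (a point fixed in the world has none). Each returns a list of dicts, best first, with "confidence" (0 to 1); they miss things now and then, are a little off and sometimes report something else, mostly with a low value. They report only what shows in the picture. A call takes as long as a camera call. They do not tell look-alikes from the thing itself.
- models.masks_of(picture, thing): "pixels" (400x640 bool, what is visible of it) and "xy" ([column, row] in pixels, amid what is visible of it).
- models.landmark_of(picture, thing): "xy" ([column, row] in pixels: a listed point, or the origin of a listed thing).
The state is a dict: "clock": time; "qpos": joint angles; "joint_velocities": joint speeds; "tau": joint torques, N m; "tool_pos": TCP position; "eef_rot": TCP orientation; "contact_force": force on the tool from outside, world axes, zero at the start; "ft_torque": the same for the moment, N m; "opening": finger opening in m; "grip_force": force on a finger pad.
Only numpy, scipy, OpenCV 4.12 (cv2) and the standard library are available. Lean on these libraries where they do the work, as an engineer would, in place of code of your own. Each camera call takes 0.05 s, during which the arm holds its last target. There are 200 camera calls.

## Task

Take the yellow-capped cartridge out of the rack and load it into the well of the black optical reader: the reader's head hangs over the well, so slip the foot in with the cartridge leaning out towards the reader's front, then straighten it up under the head and lower it until its collar lies flat on the well's rim. Let go of it there, standing upright, do not knock the head hard, and leave the blue and green cartridges standing in the rack.

Things in the scene. Friction and masses are not known exactly. Their poses are not given: they have to be found in the camera images.
- yellow_center (a point): Centre (half-way up, on the axis) of the yellow-capped cartridge: loose, rigid, round, 150 mm long, about 70 g; z runs along it to the cap. From the foot up: grey shaft 14 mm dia. x 60 mm, chamfered foot; white collar 46 mm dia. x 6 mm; white barrel 18 mm dia. x 54 mm (the place to grip); yellow cap 22 mm dia. x 30 mm. The barrel spans from 9 mm below this point to 45 mm above it.
- yellow_collar (a point): Centre of the underside of the yellow cartridge's collar, on its axis, 60 mm above the foot; z towards the cap.
- yellow_foot (a point): Centre of the yellow cartridge's foot (lowest end); z towards the cap.
- blue_center (a point): Centre of the blue-capped cartridge, same shape; bystander in the rack.
- green_center (a point): Centre of the green-capped cartridge, same shape; bystander in the rack.
- rack: Fixed grey rack block 60 x 215 x 75 mm, origin under its centre, z up; row of three upright 18 mm holes along its y axis at -75, 0 and +75 mm, 68 mm deep, holding the three cartridges upright with their collars resting on its top (75 mm up). Which cartridge stands in which hole varies.
- well_mouth (a point): Centre of the mouth of the well in the fixed black optical reader, in the top rim (white ring round it) of its round lower housing (100 mm dia., 85 mm high). x points to the reader's back (its front faces roughly to the robot), z up. The well is a vertical round bore 30 mm dia., 63 mm deep. The space above the housing is free in front of the head.
- head: The reader's fixed optical head: upright black cylinder 110 mm dia., 115 mm high. Origin: centre of its flat underside, 140 mm above the well's mouth and 45 mm behind the well's axis, so its front edge reaches 10 mm in front of that axis. A loaded cartridge's cap ends 50 mm below it; an upright one cannot be brought in from above. Its 50 mm square column stands beside it, on its -y side, 53 to 103 mm from its axis.
There are look-alikes about, which are no part of the job. What is shaped like the part that bears yellow_center but pink or red is not meant. Leave any pink look-alike of the part that bears green_center alone.

How it is judged:
On the way, in this order (a step that is already met when the one before it is completed fails the run):
1. the yellow cartridge is lifted clear of the rack (height (world z) of yellow_foot above 0.078 m), for 0.1 s.
2. its foot is in the well while the cartridge leans (horizontal distance between yellow_foot and well_mouth below 0.016 m and z of yellow_foot in the frame of well_mouth below -0.004 m and angle between yellow_foot's own z axis and vertical above 0.07 rad), for 0.05 s.
At the end, for the whole second after the job is handed in: The yellow cartridge stands in the reader's well, released and at rest: its collar's underside within 3 mm of the rim's height, its axis within 10 mm of the well's and within 4 degrees of upright; the blue and green cartridges still stand in the rack within 20 mm of where they were (horizontal distance between yellow_collar and well_mouth below 0.01 m and z of yellow_collar in the frame of well_mouth between -0.003 and 0.003 m and angle between yellow_center's own z axis and vertical below 0.07 rad and linear speed of yellow below 0.02 m/s and distance of each of blue_center, green_center from where it was at the start of the episode below 0.02 m and angle between each of blue_center, green_center's own z axis and vertical below 0.17 rad); the robot touches nothing.
It fails at once if the optical head is knocked with more than 25 N (contact force between head and anything else above 25 N).
It fails at once if the blue or green cartridge is pulled out of the rack or knocked over (distance of any of blue_center, green_center from where it was at the start of the episode above 0.04 m).
It also fails if it takes over 58 s, if anything falls off the work surface, if the arm or the gripper's body presses on something with over 40 N, if the wrist force passes 120 N, or if a joint passes its speed limit or range.

## Working session

There is one attempt and no reset: what is moved stays moved. The work goes in short steps, Python scripts to look and compute and a tool call to move; the robot and the scene stay as the last step left them, time stands still between calls to the robot, and variables do not carry over. Pictures are saved under pics/ and viewed, at most 11 in all, crops included, and the job is handed in when it is done.

Besides the shell and the picture viewer there is one more tool, called after "Call:" by a JSON object that holds its "op" and its "data", one argument or row to a line. move_arm: Moves the arm, as the interface text tells. Its arguments: {"type":"object","properties":{"series":{"type":"array","items":{"type":"array"}},"newtons":{"type":"number"}},"required":["series"]}

```bash
mkdir -p pics; ls; cat > h.py <<'E'
import numpy as np, cv2
from scipy.spatial.transform import Rotation as R
from rig import bot, imaging, order, models
def ray(p,xy):
    K=np.array(p["intrinsics"]); d=np.linalg.solve(K,[xy[0],xy[1],1.0])
    d=R.from_quat(p["orientation"]).apply(d); return np.array(p["position"]),d/np.linalg.norm(d)
def tri(rs):
    A=np.zeros((3,3));b=np.zeros(3)
    for o,d in rs:
        M=np.eye(3)-np.outer(d,d);A+=M;b+=M@o
    x=np.linalg.solve(A,b); return x,[round(float(np.linalg.norm((np.eye(3)-np.outer(d,d))@(x-o))),4) for o,d in rs]
def save(p,n): cv2.imwrite(f"pics/{n}.png",cv2.cvtColor(p["pixels"],cv2.COLOR_RGB2BGR))
def proj(p,X):
    c=R.from_quat(p["orientation"]).inv().apply(np.array(X)-p["position"]); u=np.array(p["intrinsics"])@c; return u[:2]/u[2]
E
python3 - <<'E'
from h import *
s=bot.read_state(); print(s["tool_pos"],s["eef_rot"],s["opening"],s["clock"])
P={}
for n in("scene","side","wrist"):
    p=imaging.read_camera(n);P[n]=p;save(p,n); print(n,np.round(p["position"],3),np.round(p["orientation"],3))
names=["yellow_center","yellow_collar","yellow_foot","blue_center","green_center","rack","well_mouth","head"]
for t in names:
    for n,p in P.items():
        print(t,n,[(np.round(d["xy"],1).tolist(),round(d["confidence"],2)) for d in models.landmark_of(p,t)[:4]])
E
python3 -c "
import cv2,numpy as np
a=[cv2.imread(f'pics/{n}.png') for n in('scene','side')]
cv2.imwrite('pics/both.png',cv2.resize(np.vstack(a),(480,600)))"
```

```text
pics
[0.1707934  0.57492715 0.25212528] [ 1.43885762e-01  9.89593804e-01 -9.76740142e-04 -1.89540769e-04] 0.08514176137044699 0.0
scene [ 1.281 -0.293  0.647] [ 0.74   0.468 -0.262 -0.407]
side [0.569 0.919 0.916] [-0.008  0.908 -0.419  0.004]
wrist [0.1   0.597 0.373] [0.793 0.591 0.089 0.12 ]
yellow_center scene [([343.0, 231.4], 0.79), ([297.0, 257.7], 0.7), ([365.2, 261.3], 0.65)]
yellow_center side [([309.3, 209.4], 0.9), ([282.9, 237.3], 0.74), ([321.4, 232.4], 0.67)]
yellow_center wrist []
yellow_collar scene [([343.7, 236.2], 0.91), ([299.7, 263.2], 0.69)]
yellow_collar side [([309.4, 213.9], 0.88), ([321.9, 233.9], 0.75), ([278.2, 243.2], 0.73)]
yellow_collar wrist []
yellow_foot scene [([295.3, 288.3], 0.82), ([362.4, 291.9], 0.72)]
yellow_foot side [([313.1, 229.7], 0.79), ([281.6, 258.3], 0.76)]
yellow_foot wrist []
blue_center scene [([393.4, 204.0], 0.74), ([344.7, 231.1], 0.22)]
blue_center side [([335.8, 282.5], 0.9)]
blue_center wrist []
green_center scene [([323.0, 205.4], 0.89)]
green_center side [([329.5, 259.8], 0.83), ([372.4, 238.7], 0.6)]
green_center wrist []
rack scene [([368.5, 253.2], 0.87)]
rack side [([327.3, 281.3], 0.86)]
rack wrist []
well_mouth scene [([218.8, 273.9], 0.81)]
well_mouth side [([317.3, 168.1], 0.64)]
well_mouth wrist []
head scene [([194.3, 223.9], 0.81)]
head side [([303.0, 116.8], 0.89)]
head wrist []
```

View pics/scene.png

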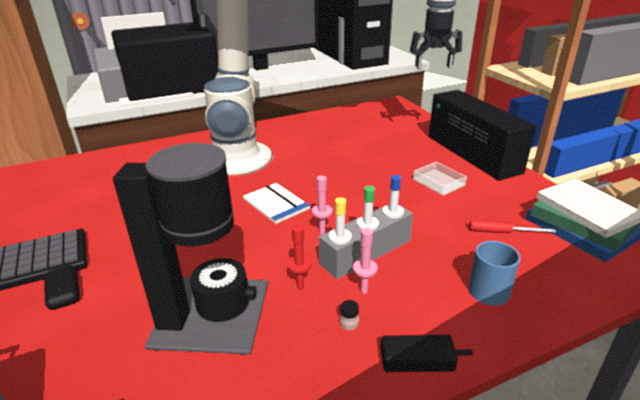

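View pics/side.png

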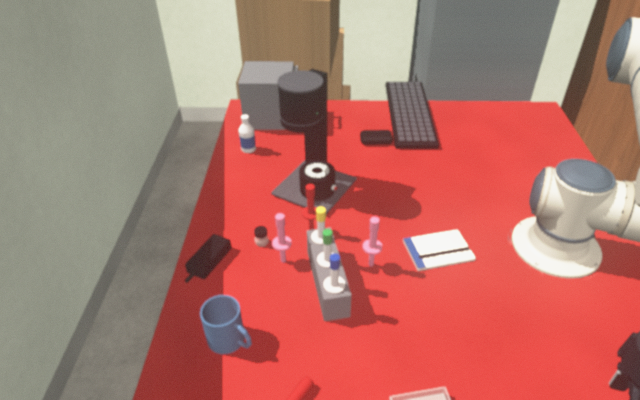

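The scene view shows the yellow cartridge at the near (-y) end of the rack (341,220), then green (369,205) and blue (395,197). The red decoy is at (298,260) and the pinks at (322,205) and (366,262). The reader is at (218,275), with its column to the left. In the side view yellow is at (321,228), and the detector's top pick there (309,209) is the red decoy.

```bash
python3 - <<'E'
from h import *
P={n:imaging.read_camera(n) for n in("scene","side")}
def pick(n,t,near,f=models.landmark_of):
    L=f(P[n],t); return min(L,key=lambda d:np.hypot(*(np.array(d["xy"])-near)))["xy"] if L else None
for t,a,b in [("yellow_center",(343,231),(321,232)),("yellow_collar",(343,236),(322,234)),("blue_center",(393,204),(335,282)),("green_center",(368,215),(329,260)),("rack",(368,253),(327,281)),("well_mouth",(218,274),(317,168)),("head",(194,224),(303,117))]:
    u,v=pick("scene",t,a),pick("side",t,b)
    x,e=tri([ray(P["scene"],u),ray(P["side"],v)]); print(t,np.round(u,1),np.round(v,1),np.round(x,4),e)
# colour caps
from scipy import ndimage
for nm,lo,hi in(("yellow",(22,120,120),(35,255,255)),("green",(50,120,50),(75,255,255)),("blue",(108,150,80),(125,255,255))):
    r=[]
    for n,box in(("scene",(330,180,405,225)),("side",(312,200,345,275))):
        m=cv2.inRange(cv2.cvtColor(P[n]["pixels"],cv2.COLOR_RGB2HSV),lo,hi)
        k=np.zeros_like(m);k[box[1]:box[3],box[0]:box[2]]=1;m=m*k
        yx=np.argwhere(m); r.append(yx.mean(0)[::-1]); print(nm,n,len(yx),np.round(r[-1],1))
    print(nm,"cap",[np.round(q,4) for q in tri([ray(P["scene"],r[0]),ray(P["side"],r[1])])])
for n,p in P.items():
    for t in("pink","red"):pass
# decoys: ground table points
for nm,a,b in(("red",(300,262),(310,213)),("pinkA",(322,211),(373,246)),("pinkB",(366,267),(282,242))):
    print(nm,np.round(tri([ray(P["scene"],a),ray(P["side"],b)])[0],3))
s=bot.read_state();print(R.from_quat(s["eef_rot"]).as_matrix().round(3))
p=imaging.read_camera("wrist");T=R.from_quat(s["eef_rot"]).inv()
print("cam in tool",T.apply(p["position"]-s["tool_pos"]).round(4),(T*R.from_quat(p["orientation"])).as_matrix().round(3).tolist(),np.array(p["intrinsics"]).round(1).tolist())
E
```

```text
yellow_center [340.5 231. ] [318.3 233.1] [0.5987 0.0576 0.0934] [0.001, 0.001]
yellow_collar [343.5 237.9] [321.6 235.2] [0.5965 0.0592 0.0804] [0.0067, 0.0067]
blue_center [394.4 206.6] [334.1 284.4] [0.5612 0.209  0.0877] [0.0009, 0.0009]
green_center [365.5 216.7] [331.7 259.3] [0.5665 0.1339 0.0859] [0.0013, 0.0013]
rack [363.5 252.7] [328.4 281.6] [ 0.5751  0.126  -0.0011] [0.0007, 0.0007]
well_mouth [217.2 276.7] [315.9 167.3] [ 0.6155 -0.2021  0.0891] [0.0039, 0.0039]
head [195.4 222.8] [302.7 120.7] [ 0.646  -0.2229  0.228 ] [0.0007, 0.0007]
yellow scene 155 [340.3 205.7]
yellow side 81 [320.2 211.4]
yellow cap [array([0.5962, 0.055 , 0.1558]), array([0.0022, 0.0022])]
green scene 118 [368.6 193.9]
green side 0 [nan nan]
green cap [array([nan, nan, nan]), array([nan, nan])]
blue scene 70 [395.1 184.4]
blue side 0 [nan nan]
blue cap [array([nan, nan, nan]), array([nan, nan])]
red [ 0.623 -0.042  0.067]
pinkA [0.472 0.073 0.064]
pinkB [0.687 0.065 0.067]
[[-0.959  0.285 -0.   ]
 [ 0.285  0.959 -0.   ]
 [ 0.    -0.    -1.   ]]
cam in tool [ 0.074   0.0007 -0.1205] [[-0.001, -0.956, -0.295], [1.0, -0.001, 0.0], [-0.001, -0.295, 0.956]] [[306.7, 0.0, 316.4], [0.0, 306.7, 207.1], [0.0, 0.0, 1.0]]<stdin>:15: RuntimeWarning: Mean of empty slice.
  ret = um.true_divide(
```

```bash
cat >> h.py <<'E'
def ori(az,al):
    "tool axis al deg from straight down, pointing to azimuth az; tool x up/back"
    a,t=np.radians(az),np.radians(al); b=np.array([np.cos(a),np.sin(a),0]); u=np.array([0,0,1.])
    z=b*np.sin(t)-u*np.cos(t); x=b*np.cos(t)+u*np.sin(t)
    return R.from_matrix(np.c_[x,np.cross(z,x),z])
def row(pos,Rg,p0=None,R0=None):
    s=bot.read_state() if p0 is None else None
    if s: p0=np.array(s["tool_pos"]);R0=R.from_quat(s["eef_rot"])
    d=R0.inv().apply(np.array(pos)-p0)/.25; w=(R0.inv()*Rg).as_rotvec()/(np.pi/2)
    return d.round(3).tolist(),w.round(3).tolist()
E
python3 - <<'E'
from h import *
from scipy.spatial.transform import Slerp
s=bot.read_state(); p0=s["tool_pos"];R0=R.from_quat(s["eef_rot"])
Rg=ori(28,55); G=np.array([.597,.057,.110]); tcp=G-Rg.apply([0,0,.003]); pre=tcp-Rg.apply([0,0,.13])
print("pre",pre.round(3),tcp.round(3))
w=(R0.inv()*Rg).as_rotvec();print(np.degrees(w))
# yaw down-pointing first by -135
def yaw(a): return ori(a,0)
seq=[([.27,.40,.31],yaw(110)),([.37,.21,.32],yaw(58)),([.43,.05,.30],ori(28,15)),(pre,Rg)]
p,r=p0,R0
for q in seq: print(row(*q,p,r)); p,r=np.array(q[0]),q[1]
E
```

```text
pre [0.501 0.006 0.186] [0.595 0.056 0.112]
[-63.84272446  26.1504478  122.63610117]
([-0.58, -0.559, -0.227], [-0.0, 0.0, 0.594])
([-0.851, 0.116, -0.04], [0.0, 0.0, 0.578])
([-0.416, 0.543, 0.08], [-0.044, 0.163, 0.331])
([0.044, 0.289, 0.483], [0.0, 0.444, -0.0])
```

Call:
{"op": "move_arm", "data": {
  "series": [
    [[-0.58,-0.56,-0.23],[0,0,0.59],0],
    [[-0.58,-0.56,-0.23],[0,0,0.59],0],
    [[-0.58,-0.56,-0.23],[0,0,0.59],0],
    [[-0.58,-0.56,-0.23],[0,0,0.59],0],
    [[-0.58,-0.56,-0.23],[0,0,0.59],0],
    [[-0.58,-0.56,-0.23],[0,0,0.59],0],
    [[-0.58,-0.56,-0.23],[0,0,0.59],0],
    [[-0.58,-0.56,-0.23],[0,0,0.59],0]
  ]
}}

```text
clock: 2.87
tool_pos: [0.2707, 0.3989, 0.3116]
eef_rot: [0.575, 0.818, 0.001, 0.0]
contact_force: [-1.0, 0.7, -0.5]
opening: 0.0426
grip_force: 0.0
```

Call:
{"op": "move_arm", "data": {
  "series": [
    [[-0.85,0.12,-0.04],[0,0,0.58],0],
    [[-0.85,0.12,-0.04],[0,0,0.58],0],
    [[-0.85,0.12,-0.04],[0,0,0.58],0],
    [[-0.85,0.12,-0.04],[0,0,0.58],0],
    [[-0.85,0.12,-0.04],[0,0,0.58],0],
    [[-0.85,0.12,-0.04],[0,0,0.58],0],
    [[-0.85,0.12,-0.04],[0,0,0.58],0],
    [[-0.85,0.12,-0.04],[0,0,0.58],0]
  ]
}}

```text
clock: 3.53
tool_pos: [0.3726, 0.2097, 0.321]
eef_rot: [0.876, 0.482, 0.0, 0.0]
contact_force: [-0.2, 0.1, 0.0]
opening: 0.0426
grip_force: 0.0
```

Call:
{"op": "move_arm", "data": {
  "series": [
    [[-0.42,0.54,0.08],[-0.04,0.16,0.33],0],
    [[-0.42,0.54,0.08],[-0.04,0.16,0.33],0],
    [[-0.42,0.54,0.08],[-0.04,0.16,0.33],0],
    [[-0.42,0.54,0.08],[-0.04,0.16,0.33],0],
    [[-0.42,0.54,0.08],[-0.04,0.16,0.33],0],
    [[-0.42,0.54,0.08],[-0.04,0.16,0.33],0]
  ]
}}

```text
clock: 4.03
tool_pos: [0.4312, 0.0474, 0.3003]
eef_rot: [0.963, 0.238, 0.124, -0.033]
contact_force: [-0.7, 0.3, 0.2]
opening: 0.0429
grip_force: 0.0
```

Call:
{"op": "move_arm", "data": {
  "series": [
    [[0.02,0.15,0.2],[0,0.22,0],0],
    [[0.04,0.29,0.48],[0,0.44,0],0],
    [[0.04,0.29,0.48],[0,0.44,0],0],
    [[0.04,0.29,0.48],[0,0.44,0],0],
    [[0.04,0.29,0.48],[0,0.44,0],0],
    [[0.04,0.29,0.48],[0,0.44,0],0],
    [[0.04,0.29,0.48],[0,0.44,0],0],
    [[0.04,0.29,0.48],[0,0.44,0],0]
  ]
}}

```text
clock: 4.7
tool_pos: [0.5004, 0.0065, 0.1867]
eef_rot: [0.863, 0.218, 0.441, -0.113]
contact_force: [-0.2, 1.5, 1.0]
opening: 0.0426
grip_force: 0.0
```

```bash
python3 - <<'E'
from h import *
s=bot.read_state();print(s["tool_pos"].round(4) if hasattr(s["tool_pos"],"round") else s["tool_pos"],np.round(s["qpos"],2))
Rt=R.from_quat(s["eef_rot"]);print(Rt.as_matrix().round(3).tolist())
p=imaging.read_camera("wrist");save(p,"w1")
print("expect collar",proj(p,[.597,.057,.075]),"cap",proj(p,[.597,.057,.15]))
for t in("yellow_center","yellow_collar"):
    print(t,[(np.round(d["xy"],1).tolist(),round(d["confidence"],2)) for d in models.landmark_of(p,t)[:4]])
m=cv2.inRange(cv2.cvtColor(p["pixels"],cv2.COLOR_RGB2HSV),(22,120,120),(35,255,255));yx=np.argwhere(m);c=yx.mean(0)[::-1];print("cap",c,len(yx))
o,d=ray(p,c);print("cap at z=.15:",(o+d*(.15-o[2])/d[2]).round(4))
E
```

```text
[0.5004 0.0065 0.1867] [-0.52 -0.81  2.28  0.83  1.2   0.43]
[[0.517, 0.475, 0.712], [0.276, -0.88, 0.387], [0.811, -0.004, -0.586]]
expect collar [318.04856144 225.86997503] cap [318.12291671 170.73307482]
yellow_center [([316.8, 219.9], 0.79), ([433.1, 247.8], 0.73), ([169.8, 184.3], 0.67), ([354.5, 161.8], 0.56)]
yellow_collar [([352.9, 174.4], 0.72), ([319.6, 227.6], 0.67), ([425.1, 254.1], 0.65)]
cap [314.85768863 171.35052531] 1047
cap at z=.15: [0.5953 0.0589 0.15  ]
```

View pics/w1.png

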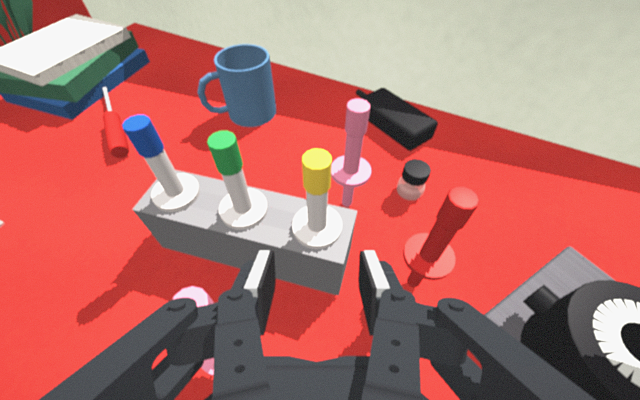

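The wrist view shows the yellow cartridge at (317,205), centred between the open fingers, with the pink decoy well to the left at (190,295). Going in now.

Call:
{"op": "move_arm", "data": {
  "series": [
    [[0,0,0.13],[0,0,0],0],
    [[0.01,0,0.26],[0,0,0],0],
    [[0.01,0,0.39],[0,0,0],0],
    [[0.01,0,0.48],[0,0,0],0],
    [[0.01,0,0.52],[0,0,0],0],
    [[0.01,0,0.52],[0,0,0],0]
  ]
}}

```text
clock: 5.35
tool_pos: [0.5955, 0.0596, 0.1117]
eef_rot: [0.863, 0.219, 0.44, -0.115]
contact_force: [-0.3, 0.3, -0.5]
opening: 0.0426
grip_force: 0.0
```

Call:
{"op": "move_arm", "data": {
  "series": [
    [[0,0,0],[0,0,0],-1],
    [[0,0,0],[0,0,0],-1],
    [[0,0,0],[0,0,0],-1],
    [[0,0,0],[0,0,0],-1],
    [[0,0,0],[0,0,0],-1],
    [[0,0,0],[0,0,0],-1]
  ],
  "newtons": 50
}}

```text
clock: 5.85
tool_pos: [0.5952, 0.0567, 0.1146]
eef_rot: [0.863, 0.217, 0.443, -0.113]
contact_force: [-1.4, 0.3, 3.0]
opening: 0.0165
grip_force: 48.8
```

```bash
python3 - <<'E'
from h import *
s=bot.read_state();print(s["tool_pos"],s["opening"],s["grip_force"],np.round(s["qpos"],2),R.from_quat(s["eef_rot"]).as_matrix().round(3).tolist())
p=imaging.read_camera("wrist");save(p,"w2")
print([(np.round(d["xy"],1).tolist(),round(d["confidence"],2)) for d in models.landmark_of(p,"well_mouth")[:2]])
E
```

```text
[0.59515402 0.05671284 0.11460761] 0.01651862459485448 48.79551351070404 [-0.27 -0.45  2.19  0.87  0.83  0.38] [[0.514, 0.474, 0.715], [0.274, -0.881, 0.387], [0.813, -0.003, -0.582]]
[]
```

View pics/w2.png

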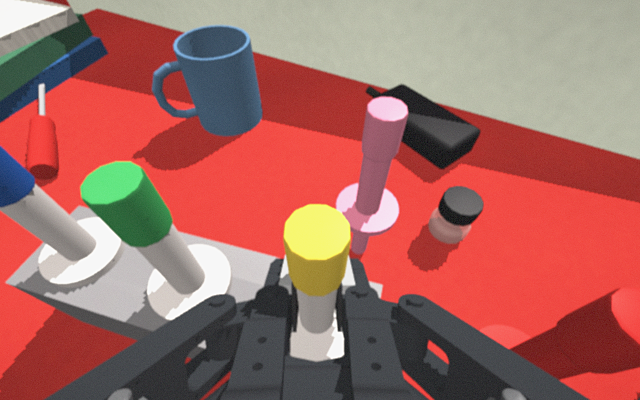

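Yellow cap at (318,245) with the fingers closed on the barrel below it; green and blue stand undisturbed. Lifting straight up.

Call:
{"op": "move_arm", "data": {
  "series": [
    [[0.1,0,-0.07],[0,0,0],-1],
    [[0.2,0,-0.14],[0,0,0],-1],
    [[0.3,0,-0.21],[0,0,0],-1],
    [[0.4,0,-0.29],[0,0,0],-1],
    [[0.49,0,-0.35],[0,0,0],-1],
    [[0.49,0,-0.35],[0,0,0],-1]
  ]
}}

```text
clock: 6.45
tool_pos: [0.5969, 0.0561, 0.2723]
eef_rot: [0.861, 0.217, 0.446, -0.111]
contact_force: [0.8, -0.6, 0.4]
opening: 0.0165
grip_force: 49.1
```

```bash
python3 - <<'E'
from h import *
P={n:imaging.read_camera(n) for n in("scene","side")}
for n in P: save(P[n],n+"2")
def c(n,t,near): 
    L=models.landmark_of(P[n],t); return min(L,key=lambda d:np.hypot(*(np.array(d["xy"])-near)))["xy"]
for t,a,b in(("well_mouth",(218,274),(317,168)),("head",(194,224),(303,117))):
    u,v=c("scene",t,a),c("side",t,b);print(t,u,v,tri([ray(P["scene"],u),ray(P["side"],v)]))
# white ring of the well: pixels
for n,bx in(("scene",(190,255,250,300)),("side",(298,155,340,182))):
    g=P[n]["pixels"][bx[1]:bx[3],bx[0]:bx[2]].min(2); m=(g>150).astype(np.uint8)
    k,l,st,ce=cv2.connectedComponentsWithStats(m); i=1+np.argmax(st[1:,4])
    cs,_=cv2.findContours((l==i).astype(np.uint8),cv2.RETR_EXTERNAL,cv2.CHAIN_APPROX_NONE)
    e=cv2.fitEllipse(cs[0]); q=np.array(e[0])+bx[:2]; print(n,"ring",q.round(1),np.round(e[1],1),st[i])
    o,d=ray(P[n],q);print((o+d*(.085-o[2])/d[2]).round(4))
print(R.from_quat(bot.read_state()["eef_rot"]).as_matrix().round(3).tolist(),bot.read_state()["tool_pos"])
a=cv2.resize(cv2.imread("pics/scene2.png")[130:360,140:340],(600,690));b=cv2.resize(cv2.imread("pics/side2.png")[60:260,260:400],(420,600))
cv2.imwrite("pics/z.png",np.hstack([cv2.resize(a,(450,518)),cv2.resize(b,(350,518))]))
E
```

```text
well_mouth [340.7, 161.3] [314.5, 169.3] (array([0.60984652, 0.04531742, 0.26381368]), [0.0055, 0.0055])
head [196.3, 221.6] [301.7, 119.1] (array([ 0.64888886, -0.22191735,  0.23255378]), [0.0001, 0.0001])
scene ring [217.8 275.5] [20.7 38.3] [  9   9  38  24 515]
[ 0.6133 -0.1982  0.085 ]
side ring [312.8 172.1] [15.6 16.3] [  7   9  19  18 150]
[ 0.6213 -0.191   0.085 ]
[[0.519, 0.474, 0.711], [0.274, -0.88, 0.387], [0.81, -0.006, -0.586]] [0.59503676 0.05673802 0.260719  ]
```

View pics/z.png

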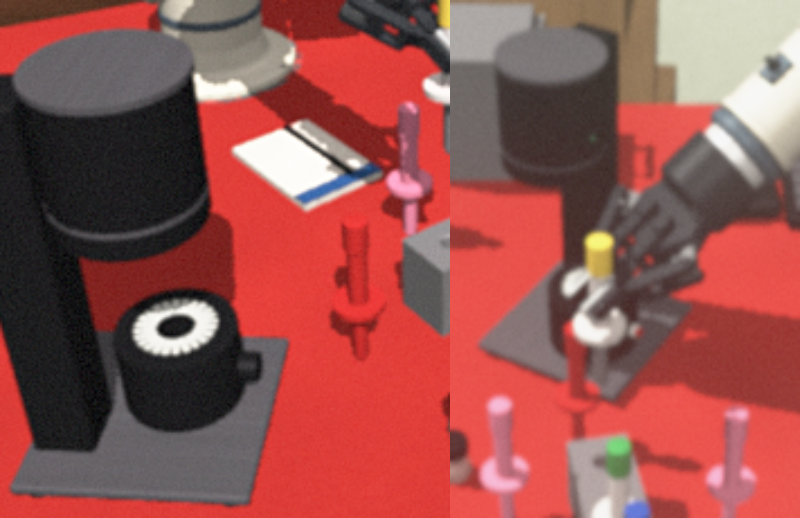

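```bash
cat >> h.py <<'E'
FT=np.array([-.0797,0,.0598]); A0=54.4
def cart(foot,az,lean):
    Rg=ori(az,A0+lean); return np.array(foot)-Rg.apply(FT),Rg
W=np.array([.615,-.199,.090]); AZ=-35
def well(front,up,lean,az=None,W=W,side=0):
    b=np.array([np.cos(np.radians(AZ)),np.sin(np.radians(AZ)),0]);l=np.array([-b[1],b[0],0])
    return cart(W-b*front+l*side+np.array([0,0,up]),AZ if az is None else az,lean)
E
python3 - <<'E'
from h import *
s=bot.read_state();p=s["tool_pos"];r=R.from_quat(s["eef_rot"])
print(p)
for q in (cart([.56,-.03,.19],0,5),well(.09,.085,22)):
    print(np.round(q[0],3),row(*q,p,r)); p,r=q
E
```

```text
[0.59503676 0.05673802 0.260719  ]
[ 0.549 -0.03   0.289] ([-0.098, 0.218, -0.332], [-0.265, 0.059, 0.169])
[ 0.509 -0.125  0.267] ([-0.159, 0.379, -0.092], [-0.362, 0.183, 0.147])
```

Call:
{"op": "move_arm", "data": {
  "series": [
    [[-0.05,0.09,-0.17],[-0.1,0.02,0.06],-1],
    [[-0.1,0.22,-0.33],[-0.265,0.06,0.17],-1],
    [[-0.1,0.22,-0.33],[-0.265,0.06,0.17],-1],
    [[-0.1,0.22,-0.33],[-0.265,0.06,0.17],-1],
    [[-0.1,0.22,-0.33],[-0.265,0.06,0.17],-1],
    [[-0.1,0.22,-0.33],[-0.265,0.06,0.17],-1],
    [[-0.1,0.22,-0.33],[-0.265,0.06,0.17],-1]
  ]
}}

```text
clock: 7.33
tool_pos: [0.5577, -0.0304, 0.2902]
eef_rot: [0.869, 0.001, 0.495, -0.002]
contact_force: [-0.9, -0.6, -0.9]
opening: 0.0166
grip_force: 49.1
```

Call:
{"op": "move_arm", "data": {
  "series": [
    [[-0.08,0.19,-0.05],[-0.18,0.09,0.07],-1],
    [[-0.16,0.38,-0.09],[-0.36,0.18,0.15],-1],
    [[-0.16,0.38,-0.09],[-0.36,0.18,0.15],-1],
    [[-0.16,0.38,-0.09],[-0.36,0.18,0.15],-1],
    [[-0.16,0.38,-0.09],[-0.36,0.18,0.15],-1],
    [[-0.16,0.38,-0.09],[-0.36,0.18,0.15],-1],
    [[-0.16,0.38,-0.09],[-0.36,0.18,0.15],-1],
    [[-0.16,0.38,-0.09],[-0.36,0.18,0.15],-1]
  ]
}}

```text
clock: 8.0
tool_pos: [0.5369, -0.1327, 0.2703]
eef_rot: [0.766, -0.231, 0.572, 0.179]
contact_force: [0.1, 0.3, -2.3]
opening: 0.0167
grip_force: 49.1
```

```bash
python3 - <<'E'
from h import *
s=bot.read_state();r=R.from_quat(s["eef_rot"])
print(s["tool_pos"],np.round(s["qpos"],2),r.as_matrix().round(3).tolist(),"foot",s["tool_pos"]+r.apply(FT))
p=imaging.read_camera("wrist");q=imaging.read_camera("scene");save(p,"w3");save(q,"s3")
for t in("well_mouth","yellow_foot","yellow_collar","head"):
    for n,k in(("w",p),("s",q)):
        print(t,n,[(np.round(d["xy"],1).tolist(),round(d["confidence"],2)) for d in models.landmark_of(k,t)[:3]])
print("exp well",proj(p,W),"foot scene",proj(q,s["tool_pos"]+r.apply(FT)),"collar scene",proj(q,s["tool_pos"]+r.apply(FT+.06*np.array([.813,0,-.582]))))
cv2.imwrite("pics/z3.png",np.vstack([cv2.resize(cv2.imread("pics/w3.png"),(480,300)),cv2.resize(cv2.imread("pics/s3.png")[110:330,130:482],(480,300))]))
E
```

```text
[ 0.53685759 -0.13273743  0.27033712] [ 0.02 -0.85  2.33 -1.    0.72  2.62] [[0.239, -0.559, 0.794], [-0.149, -0.829, -0.539], [0.96, 0.011, -0.281]] foot [ 0.56533417 -0.15310134  0.1770498 ]
well_mouth w []
well_mouth s [([218.1, 273.3], 0.66)]
yellow_foot w []
yellow_foot s [([297.2, 288.6], 0.95), ([362.9, 294.5], 0.61)]
yellow_collar w [([315.9, 318.1], 0.81)]
yellow_collar s [([364.4, 266.6], 0.87), ([231.5, 177.8], 0.75), ([296.8, 265.5], 0.75)]
head w [([327.2, 202.7], 0.7)]
head s [([199.3, 221.9], 0.91)]
exp well [326.42562511 332.68918385] foot scene [229.20026964 213.74942607] collar scene [229.43161985 181.24560569]
```

View pics/z3.png

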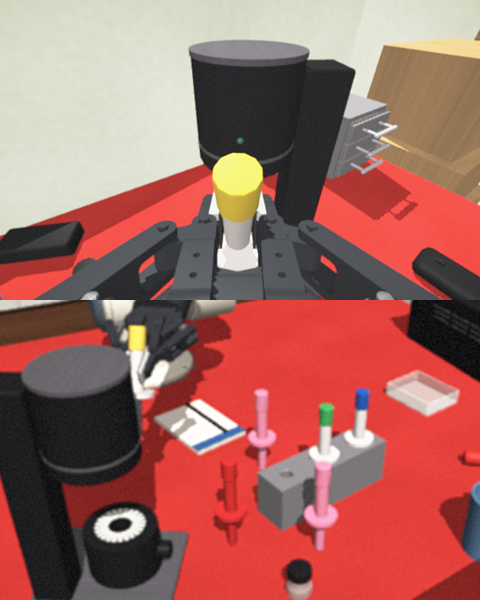

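The wrist view shows the cap at (320,250) upright in the grip, with the head straight ahead and its column to the right. Joints 2 and 6 are at their limits, so I'll use an azimuth nearer radial, about -20°. I'll refine the well position from the unobstructed first side picture.

```bash
python3 - <<'E'
from h import *
P={n:imaging.read_camera(n) for n in("scene","side")}
I={"scene":["scene.png","scene2.png","s3.png"],"side":["side.png"]}
rs=[]
for n,bx,th in(("scene",(190,255,250,300),150),("side",(300,160,336,182),140)):
  for f in I[n]:
    g=cv2.imread("pics/"+f)[bx[1]:bx[3],bx[0]:bx[2]].min(2); m=(g>th).astype(np.uint8)
    k,l,st,ce=cv2.connectedComponentsWithStats(m); i=1+np.argmax(st[1:,4])
    cs,_=cv2.findContours((l==i).astype(np.uint8),cv2.RETR_EXTERNAL,cv2.CHAIN_APPROX_NONE)
    e=cv2.fitEllipse(max(cs,key=len)); q=np.array(e[0])+bx[:2]; print(n,f,q.round(1),np.round(e[1],1),st[i])
  rs.append(ray(P[n],q))
x,e=tri(rs);print("well",x.round(4),e)
for z in(.085,.09,.095): print(z,[(o+d*(z-o[2])/d[2]).round(4) for o,d in rs])
w=imaging.read_camera("wrist"); hd=[ray(P["scene"],[197,222.5]),ray(P["side"],[302.5,118.9]),ray(w,[327.2,202.7])];x,e=tri(hd);print("head",x.round(4),e)
s=bot.read_state();p=s["tool_pos"];r=R.from_quat(s["eef_rot"])
for q in (well(.07,.06,22,-20),):
    print(np.round(q[0],3),row(*q,p,r)); p,r=q
E
```

```text
scene scene.png [217.7 275.5] [20.9 38.5] [  9   9  38  24 526]
scene scene2.png [217.8 275.5] [20.7 38.3] [  9   9  38  24 515]
scene s3.png [217.8 275.5] [20.9 38.3] [  9   9  38  24 521]
side side.png [316.1 169.9] [14.3 22.5] [  5   3  23  15 237]
well [ 0.613  -0.1986  0.0858] [0.0009, 0.0009]
0.085 [array([ 0.6133, -0.1982,  0.085 ]), array([ 0.6125, -0.201 ,  0.085 ])]
0.09 [array([ 0.6192, -0.199 ,  0.09  ]), array([ 0.6122, -0.1942,  0.09  ])]
0.095 [array([ 0.6251, -0.1998,  0.095 ]), array([ 0.612 , -0.1875,  0.095 ])]
head [ 0.6479 -0.2203  0.2312] [0.0014, 0.0029, 0.0025]
[ 0.521 -0.145  0.242] ([-0.129, 0.079, 0.009], [0.15, 0.029, -0.034])
```

```bash
sed -i 's/^W=.*/W=np.array([.613,-.1987,.0855]); AZ=-32/' h.py; python3 - <<'E'
from h import *
s=bot.read_state();p=s["tool_pos"];r=R.from_quat(s["eef_rot"])
for q in (well(.05,.06,22,-20),well(.0,.012,22,-20),well(-.004,-.025,22,-20)):
    print(np.round(q[0],3),row(*q,p,r)); p,r=q
E
```

```text
[ 0.534 -0.159  0.237] ([-0.127, 0.094, 0.084], [0.15, 0.029, -0.034])
[ 0.576 -0.185  0.189] ([-0.141, 0.042, 0.235], [0.0, 0.0, 0.0])
[ 0.579 -0.187  0.152] ([-0.14, 0.003, 0.05], [0.0, 0.0, 0.0])
```

Call:
{"op": "move_arm", "data": {
  "series": [
    [[-0.06,0.05,0.04],[0.07,0.015,-0.017],-1],
    [[-0.127,0.094,0.084],[0.15,0.029,-0.034],-1],
    [[-0.127,0.094,0.084],[0.15,0.029,-0.034],-1],
    [[-0.127,0.094,0.084],[0.15,0.029,-0.034],-1],
    [[-0.127,0.094,0.084],[0.15,0.029,-0.034],-1],
    [[-0.127,0.094,0.084],[0.15,0.029,-0.034],-1]
  ]
}}

```text
clock: 9.15
tool_pos: [0.5638, -0.1663, 0.2308]
eef_rot: [0.774, -0.138, 0.608, 0.109]
contact_force: [0.5, 0.8, -0.6]
opening: 0.0166
grip_force: 49.2
```

```bash
python3 - <<'E'
from h import *
s=bot.read_state();p=s["tool_pos"];r=R.from_quat(s["eef_rot"])
print(p,np.round(s["qpos"],2),r.as_matrix().round(3).tolist(),"foot",p+r.apply(FT)-W)
for q in (well(.0,.012,22,-20),well(-.004,-.025,22,-20)):
    print(np.round(q[0],3),row(*q,p,r)); p,r=q
E
```

```text
[ 0.56380831 -0.16628047  0.23080517] [-0.33 -0.86  2.42 -0.08  0.24  1.65] [[0.223, -0.346, 0.911], [-0.08, -0.938, -0.336], [0.971, 0.002, -0.237]] foot [-0.01246127  0.01871982  0.053701  ]
[ 0.576 -0.185  0.189] ([-0.145, 0.054, 0.11], [0.003, 0.001, 0.0])
[ 0.579 -0.187  0.152] ([-0.14, 0.003, 0.05], [0.0, 0.0, 0.0])
```

```bash
cat >> h.py <<'E'
def fk(q,k):
    h,a1,L2,e,L3,L,g=k
    Y=lambda a:R.from_euler('y',a); Z=lambda a:R.from_euler('z',a)
    A=Z(q[0]);p=np.array([0,0,h])+A.apply([a1,0,0]);A=A*Y(q[1]);p=p+A.apply([0,0,L2]);A=A*Y(q[2]);p=p+A.apply([e,0,L3])
    A=A*Z(q[3])*Y(q[4]); p=p+A.apply([g,0,L]); return p,A*Z(q[5]+np.pi/2)  # tool x offset by convention
D=[([1.225,.091,1.231,0,1.82,-.057],[.171,.575,.2525]),([-.52,-.81,2.28,.83,1.2,.43],[.5004,.0065,.1867]),([-.27,-.45,2.19,.87,.83,.38],[.59515,.0567,.1146]),
([.02,-.85,2.33,-1.,.72,2.62],[.53686,-.13274,.27034]),([-.33,-.86,2.42,-.08,.24,1.65],[.5638,-.16628,.2308])]
E
python3 - <<'E'
from h import *
from scipy.optimize import least_squares
f=lambda k:np.concatenate([fk(q,k)[0]-np.array(p) for q,p in D])
s=least_squares(f,[.3,0,.35,0,.3,.25,0]);print(s.x.round(4),np.abs(s.fun).max())
for q,p in D:print(fk(q,s.x)[1].as_matrix().round(2).tolist())
E
```

```text
[ 0.1584 -0.0491  0.3931  0.1084  0.598   0.3427 -0.0095] 0.040669051557967434
[[-0.96, 0.28, -0.0], [0.28, 0.96, -0.0], [0.0, -0.0, -1.0]]
[[0.52, 0.48, 0.71], [0.28, -0.88, 0.39], [0.81, 0.0, -0.59]]
[[0.51, 0.48, 0.71], [0.28, -0.88, 0.39], [0.81, 0.0, -0.58]]
[[0.25, -0.56, 0.79], [-0.15, -0.83, -0.54], [0.96, 0.01, -0.29]]
[[0.21, -0.34, 0.92], [-0.07, -0.94, -0.33], [0.97, 0.0, -0.23]]
```

```bash
cat >> h.py <<'E'
def fk(q,k):
    h,a1,L2,x2,e,L3,L,g=k
    Y=lambda a:R.from_euler('y',a); Z=lambda a:R.from_euler('z',a)
    A=Z(q[0]);p=np.array([0,0,h])+A.apply([a1,0,0]);A=A*Y(q[1]);p=p+A.apply([x2,0,L2]);A=A*Y(q[2]);p=p+A.apply([e,0,L3])
    A=A*Z(q[3]);p=p+A.apply([g,0,0]);A=A*Y(q[4]); p=p+A.apply([0,0,L]); return p,A*Z(q[5]+np.pi/2)
E
python3 - <<'E'
from h import *
from scipy.optimize import least_squares
f=lambda k:np.concatenate([fk(q,k)[0]-np.array(p) for q,p in D])
for x0 in([.3,0,.35,0,.0,.35,.25,0],[.267,0,.285,.05,.08,.34,.26,.08]):
    s=least_squares(f,x0);print(s.x.round(4),np.abs(s.fun).max())
# xArm-like: wrist offset after j5
def fk2(q,k):
    h,a1,L2,x2,e,L3,L,g=k
    Y=lambda a:R.from_euler('y',a); Z=lambda a:R.from_euler('z',a)
    A=Z(q[0]);p=np.array([0,0,h])+A.apply([a1,0,0]);A=A*Y(q[1]);p=p+A.apply([x2,0,L2]);A=A*Y(q[2]);p=p+A.apply([e,0,L3])
    A=A*Z(q[3])*Y(q[4]); p=p+A.apply([g,0,L]); return p,A
f2=lambda k:np.concatenate([fk2(q,k)[0]-np.array(p) for q,p in D])
s=least_squares(f2,[.267,0,.285,.05,.08,.34,.26,.08]);print(s.x.round(4),np.abs(s.fun).max(), s.fun.round(3))
E
```

```text
[ 0.1675 -0.0246  0.3934 -0.0029  0.1153  0.5827  0.3421 -0.0045] 0.04254776515016939
[ 0.1675 -0.0246  0.3934 -0.0029  0.1153  0.5827  0.3421 -0.0045] 0.042547765273977856
[ 0.1644 -0.0349  0.4009 -0.0239  0.1076  0.5924  0.3525 -0.0215] 0.03848268791285442 [ 0.032 -0.011  0.002 -0.012 -0.013 -0.011 -0.007 -0.025 -0.004  0.003
 -0.038 -0.004 -0.01  -0.029  0.017]
```

```bash
cat >> h.py <<'E'
def fk(q,k):
    h,a1,y1,L2,x2,e,L3,yw,L,g=k
    Y=lambda a:R.from_euler('y',a); Z=lambda a:R.from_euler('z',a)
    A=Z(q[0]);p=np.array([0,0,h])+A.apply([a1,y1,0]);A=A*Y(q[1]);p=p+A.apply([x2,0,L2]);A=A*Y(q[2]);p=p+A.apply([e,0,L3])
    A=A*Z(q[3]);p=p+A.apply([g,yw,0]);A=A*Y(q[4]); p=p+A.apply([0,0,L]); return p,A*Z(q[5]+np.pi/2)
E
python3 - <<'E'
from h import *
from scipy.optimize import least_squares
s=bot.read_state();print(s["qpos"],s["tool_pos"])
f=lambda k:np.r_[np.concatenate([fk(q,k)[0]-np.array(p) for q,p in D]),.001*np.array(k)]
s=least_squares(f,[.3,0,0,.3,0,0.,.35,0,.25,0]);print(s.x.round(4),s.fun[:15].round(4))
E
```

```text
[-0.33478739 -0.85517477  2.42311081 -0.07572301  0.24290682  1.64703338] [ 0.56380831 -0.16628047  0.23080517]
[ 0.1517 -0.0044  0.036   0.3646  0.0015  0.0853  0.5629 -0.0028  0.3097
  0.0083] [ 0.0008 -0.0005  0.0004  0.0014 -0.0021 -0.0008  0.0009  0.0016 -0.0006
 -0.001  -0.001  -0.0016 -0.001   0.0016  0.0026]
```

```bash
cat >> h.py <<'E'
K=[0.1517,-0.0044,0.036,0.3646,0.0015,0.0853,0.5629,-0.0028,0.3097,0.0083]
LO=np.array([-2.87,-.86,.17,-1.51,.06,-2.65])+.01;HI=np.array([2.87,2.18,2.46,4.65,2.69,2.65])-.01
def ik(pos,Rg,q0=[-.33,-.7,2.3,-.08,.4,1.65]):
    from scipy.optimize import least_squares
    def f(q):
        p,A=fk(q,K); return np.r_[(p-pos)*10,(A.inv()*Rg).as_rotvec()*3]
    s=least_squares(f,q0,bounds=(LO,HI)); p,A=fk(s.x,K)
    return s.x,1e3*np.linalg.norm(p-pos),np.degrees((A.inv()*Rg).magnitude())
E
python3 - <<'E'
from h import *
for az in(-32,-20,-10,5):
  for nm,a in (("above",(.005,.012,22)),("above15",(.005,.012,15)),("in22",(-.002,-.012,22)),("in15",(-.002,-.02,15)),("in8",(0,-.025,8)),("up",(0,-.02,0)),("dn",(0,-.06,0))):
    q,e,w=ik(*well(*a,az));print(az,nm,q.round(2),round(e,1),"mm",round(w,1),"deg")
E
```

```text
-32 above [-0.2  -0.71  2.38 -1.01  0.36  2.64] 10.9 mm 3.9 deg
-32 above15 [-0.16 -0.6   2.29 -0.96  0.46  2.63] 0.0 mm 0.0 deg
-32 in22 [-0.23 -0.67  2.39 -1.01  0.3   2.64] 14.8 mm 5.3 deg
-32 in15 [-0.19 -0.56  2.3  -0.97  0.39  2.64] 4.0 mm 1.6 deg
-32 in8 [-0.2  -0.49  2.21 -0.75  0.48  2.43] 0.0 mm 0.0 deg
-32 up [-0.23 -0.42  2.08 -0.47  0.61  2.16] 0.0 mm 0.0 deg
-32 dn [-0.23 -0.38  2.12 -0.53  0.54  2.23] 0.0 mm 0.0 deg
-20 above [-0.39 -0.75  2.43  0.31  0.13  1.25] 0.0 mm 0.0 deg
-20 above15 [-0.38 -0.69  2.33  0.1   0.29  1.46] 0.0 mm 0.0 deg
-20 in22 [-0.41 -0.67  2.44  0.94  0.07  0.61] 0.0 mm 0.0 deg
-20 in15 [-0.39 -0.62  2.34  0.17  0.21  1.39] 0.0 mm 0.0 deg
-20 in8 [-0.38 -0.55  2.24  0.08  0.36  1.48] 0.0 mm 0.0 deg
-20 up [-0.38 -0.46  2.1   0.04  0.55  1.52] 0.0 mm 0.0 deg
-20 dn [-0.38 -0.42  2.15  0.05  0.47  1.51] 0.0 mm 0.0 deg
-10 above [-0.61 -0.72  2.42  1.3   0.44  0.19] 0.0 mm 0.0 deg
-10 above15 [-0.57 -0.67  2.32  0.91  0.48  0.58] 0.0 mm 0.0 deg
-10 in22 [-0.61 -0.64  2.43  1.47  0.42  0.  ] 0.0 mm 0.0 deg
-10 in15 [-0.57 -0.6   2.33  1.06  0.43  0.41] 0.0 mm 0.0 deg
-10 in8 [-0.54 -0.54  2.23  0.72  0.49  0.74] 0.0 mm 0.0 deg
-10 up [-0.5  -0.45  2.1   0.46  0.62  1.  ] 0.0 mm 0.0 deg
-10 dn [-0.5  -0.41  2.14  0.52  0.55  0.93] 0.0 mm 0.0 deg
5 above [-0.82 -0.51  2.3   1.44  0.88 -0.09] 0.0 mm 0.0 deg
5 above15 [-0.77 -0.5   2.22  1.22  0.85  0.13] 0.0 mm 0.0 deg
5 in22 [-0.82 -0.44  2.3   1.5   0.87 -0.18] 0.0 mm 0.0 deg
5 in15 [-0.77 -0.43  2.23  1.29  0.83  0.02] 0.0 mm 0.0 deg
5 in8 [-0.71 -0.41  2.15  1.06  0.81  0.24] 0.0 mm 0.0 deg
5 up [-0.65 -0.36  2.03  0.81  0.85  0.48] 0.0 mm 0.0 deg
5 dn [-0.65 -0.32  2.07  0.87  0.8   0.4 ] 0.0 mm 0.0 deg
```

```bash
python3 - <<'E'
from h import *
s=bot.read_state();p=s["tool_pos"];r=R.from_quat(s["eef_rot"])
for a in ((.006,.012,16),):
    q=well(*a,-20);print(np.round(q[0],3),row(*q,p,r)); p,r=q
E
```

```text
[ 0.58  -0.185  0.193] ([-0.128, 0.049, 0.121], [0.003, -0.065, 0.0])
```

Call:
{"op": "move_arm", "data": {
  "series": [
    [[-0.03,0.012,0.03],[0,-0.016,0],-1],
    [[-0.064,0.025,0.06],[0,-0.033,0],-1],
    [[-0.096,0.037,0.09],[0,-0.05,0],-1],
    [[-0.128,0.049,0.121],[0.003,-0.065,0],-1],
    [[-0.128,0.049,0.121],[0.003,-0.065,0],-1],
    [[-0.128,0.049,0.121],[0.003,-0.065,0],-1]
  ]
}}

```text
clock: 9.65
tool_pos: [0.5803, -0.1843, 0.1927]
eef_rot: [0.805, -0.142, 0.567, 0.1]
contact_force: [-0.7, 0.4, -0.5]
opening: 0.0167
grip_force: 49.3
```

```bash
python3 - <<'E'
from h import *
P={n:imaging.read_camera(n) for n in("scene","side")}
for n in P: save(P[n],n+"4")
s=bot.read_state();p=s["tool_pos"];r=R.from_quat(s["eef_rot"]);f=p+r.apply(FT);ax=np.array([.813,0,-.582]);top=f+.15*r.apply(ax)
print(p,np.round(s["qpos"],2),r.as_matrix().round(3).tolist(),"foot-W",f-W)
for n in P:
    print(n,"foot",proj(P[n],f),"collar",proj(P[n],f+.06*r.apply(ax)),"top",proj(P[n],top),"W",proj(P[n],W))
    for t in("yellow_foot","yellow_collar"): print(t,[(np.round(d["xy"],1).tolist(),round(d["confidence"],2)) for d in models.landmark_of(P[n],t)[:4]])
for a in ((-.002,-.02,15),): q=well(*a,-20);print(np.round(q[0],3),row(*q,p,r))
A=cv2.resize(P["scene"]["pixels"][140:320,150:310],(533,600),interpolation=cv2.INTER_CUBIC);B=cv2.resize(P["side"]["pixels"][60:220,270:341],(266,600),interpolation=cv2.INTER_CUBIC)
cv2.imwrite("pics/z4.png",np.hstack([A,B])[:,:,::-1])
E
```

```text
[ 0.58035896 -0.18385916  0.19372007] [-0.38 -0.71  2.36  0.11  0.27  1.46] [[0.315, -0.341, 0.886], [-0.114, -0.94, -0.321], [0.942, 0.0, -0.335]] foot-W [-0.00473285  0.00471197  0.01310609]
scene foot [218.43499378 267.43476375] collar [215.19035931 236.12559475] top [210.070933   186.72558214] W [217.44797517 275.32202831]
yellow_foot [([363.5, 292.0], 0.83), ([297.1, 287.6], 0.61)]
yellow_collar [([297.0, 264.0], 0.84), ([220.1, 234.9], 0.71), ([364.8, 265.5], 0.62)]
side foot [317.55437194 167.42664548] collar [323.18338075 151.09331585] top [332.32192899 124.5765834 ] W [315.92699117 170.25113314]
yellow_foot [([313.1, 229.6], 0.95), ([283.9, 259.6], 0.88), ([317.3, 169.5], 0.64)]
yellow_collar [([310.9, 215.3], 0.77), ([326.9, 148.7], 0.7)]
[ 0.588 -0.19   0.161] ([-0.11, 0.013, 0.08], [-0.001, -0.012, 0.0])
```

View pics/z4.png

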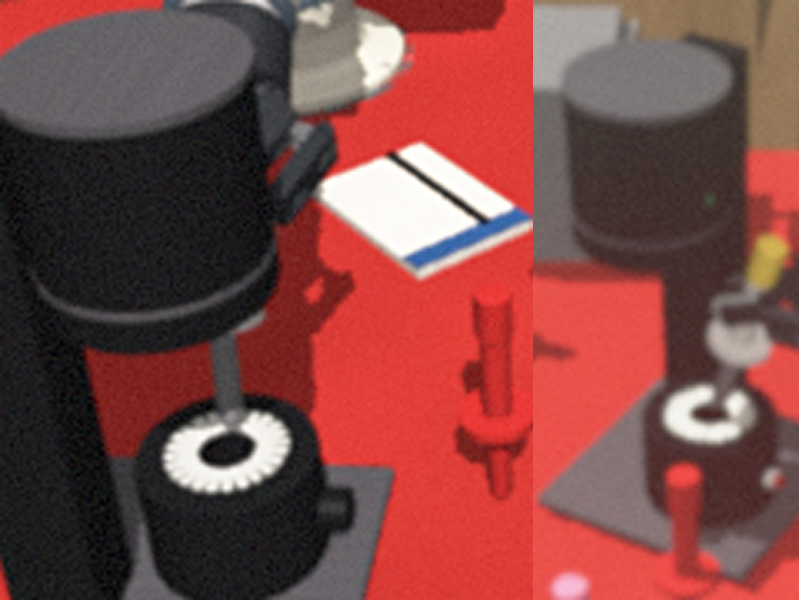

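The scene crop shows the foot at about (219,266), just above the well's hole at (218,275), with the cap in front of the head. The side view agrees. Inserting with the lean.

Call:
{"op": "move_arm", "data": {
  "series": [
    [[-0.016,0.006,0.02],[0,0,0],-1],
    [[-0.04,0.008,0.035],[0,-0.003,0],-1],
    [[-0.06,0.01,0.05],[0,-0.006,0],-1],
    [[-0.08,0.012,0.06],[0,-0.009,0],-1],
    [[-0.095,0.013,0.07],[0,-0.012,0],-1],
    [[-0.11,0.013,0.08],[0,-0.012,0],-1],
    [[-0.11,0.013,0.08],[0,-0.012,0],-1],
    [[-0.11,0.013,0.08],[0,-0.012,0],-1]
  ]
}}

```text
clock: 10.62
tool_pos: [0.5883, -0.1902, 0.1601]
eef_rot: [0.81, -0.142, 0.56, 0.098]
contact_force: [0.4, -0.3, -0.1]
opening: 0.0165
grip_force: 49.3
```

```bash
python3 - <<'E'
from h import *
P={n:imaging.read_camera(n) for n in("scene","side")}
s=bot.read_state();p=s["tool_pos"];r=R.from_quat(s["eef_rot"]);f=p+r.apply(FT)
print(p,np.round(s["qpos"],2),"foot-W",f-W,s["contact_force"],s["ft_torque"],"lean",np.degrees(np.arccos(r.apply([.813,0,-.582])[2])))
for a in ((0,-.027,7),(0,-.03,0),(0,-.06,0)): q=well(*a,-20);print(np.round(q[0],3),row(*q,p,r));p,r=q
A=cv2.resize(P["scene"]["pixels"][140:320,150:310],(533,600),interpolation=cv2.INTER_CUBIC);B=cv2.resize(P["side"]["pixels"][60:220,270:341],(266,600),interpolation=cv2.INTER_CUBIC)
cv2.imwrite("pics/z5.png",np.hstack([A,B])[:,:,::-1])
E
```

```text
[ 0.58845665 -0.19033689  0.1610566 ] [-0.39 -0.62  2.35  0.19  0.2   1.37] foot-W [ 0.00165218 -0.00112192 -0.02010927] [-0.65260517 -0.4293015  -0.3063542 ] [ 0.16194295  0.52142421 -0.00104109] lean 14.98576961819048
[ 0.6   -0.194  0.157] ([0.002, -0.002, 0.049], [-0.001, -0.088, 0.0])
[ 0.611 -0.198  0.155] ([0.016, 0.0, 0.046], [-0.0, -0.078, -0.0])
[ 0.611 -0.198  0.125] ([-0.098, 0.0, 0.07], [0.0, 0.0, 0.0])
```

View pics/z5.png

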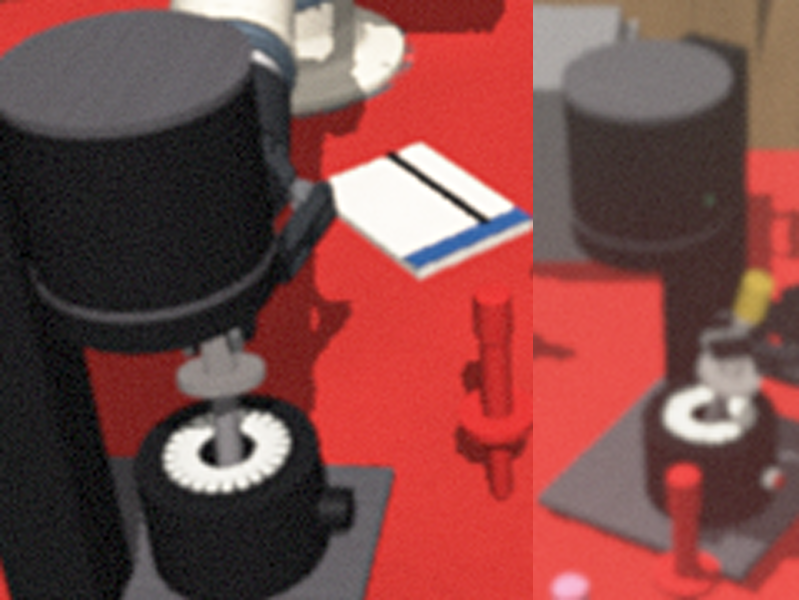

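The foot is in the bore: the shaft enters the hole at crop (228,450), with no contact force. Straightening next.

Call:
{"op": "move_arm", "data": {
  "series": [
    [[0,0,0.016],[0,-0.03,0],-1],
    [[0,0,0.033],[0,-0.06,0],-1],
    [[0.002,-0.002,0.049],[0,-0.088,0],-1],
    [[0.002,-0.002,0.049],[0,-0.088,0],-1],
    [[0.002,-0.002,0.049],[0,-0.088,0],-1]
  ]
}}

```text
clock: 11.13
tool_pos: [0.6, -0.1939, 0.1582]
eef_rot: [0.846, -0.148, 0.504, 0.088]
contact_force: [0.1, -0.6, -1.0]
opening: 0.0168
grip_force: 49.3
```

Call:
{"op": "move_arm", "data": {
  "series": [
    [[0.006,0,0.016],[0,-0.026,0],-1],
    [[0.011,0,0.031],[0,-0.052,0],-1],
    [[0.016,0,0.046],[0,-0.078,0],-1],
    [[0.016,0,0.046],[0,-0.078,0],-1],
    [[0.016,0,0.046],[0,-0.078,0],-1]
  ]
}}

```text
clock: 11.55
tool_pos: [0.6108, -0.1978, 0.1548]
eef_rot: [0.876, -0.154, 0.451, 0.079]
contact_force: [-0.3, -0.3, -1.3]
opening: 0.0163
grip_force: 49.3
```

```bash
python3 - <<'E'
from h import *
P={n:imaging.read_camera(n) for n in("scene","side")}
s=bot.read_state();p=s["tool_pos"];r=R.from_quat(s["eef_rot"]);f=p+r.apply(FT);ax=np.array([.813,0,-.582])
print(p,np.round(s["qpos"],2),"foot-W",f-W,s["contact_force"],s["ft_torque"],"axis",r.apply(ax))
for n in P: print(n,"collar",proj(P[n],f+.06*r.apply(ax)),[(np.round(d["xy"],1).tolist(),round(d["confidence"],2)) for d in models.landmark_of(P[n],"yellow_collar")[:4]])
for a in ((0,-.055,0),(0,-.06,0)): q=well(*a,-20);print(np.round(q[0],3),row(*q,p,r))
A=cv2.resize(P["scene"]["pixels"][140:320,150:310],(533,600),interpolation=cv2.INTER_CUBIC);B=cv2.resize(P["side"]["pixels"][60:220,270:341],(266,600),interpolation=cv2.INTER_CUBIC)
cv2.imwrite("pics/z6.png",np.hstack([A,B])[:,:,::-1])
E
```

```text
[ 0.61019326 -0.1975875   0.15373103] [-0.38 -0.46  2.13  0.05  0.52  1.51] foot-W [-0.00073968  0.00037465 -0.03138479] [ 0.36410393  1.16718026 -0.80007849] [ 0.12795561  0.42219772 -0.02528882] axis [ 3.21205001e-04 -2.20193701e-04  9.99846412e-01]
scene collar [215.45664342 262.7118845 ] [([297.9, 262.8], 0.96), ([361.8, 265.0], 0.85), ([218.5, 264.1], 0.64)]
side collar [316.06140355 161.83305083] [([279.8, 245.4], 0.96), ([310.4, 212.3], 0.88), ([319.1, 158.0], 0.79), ([326.9, 280.3], 0.45)]
[ 0.611 -0.198  0.13 ] ([-0.075, 0.0, 0.058], [-0.001, 0.0, 0.001])
[ 0.611 -0.198  0.125] ([-0.091, 0.0, 0.069], [-0.001, 0.0, 0.001])
```

View pics/z6.png

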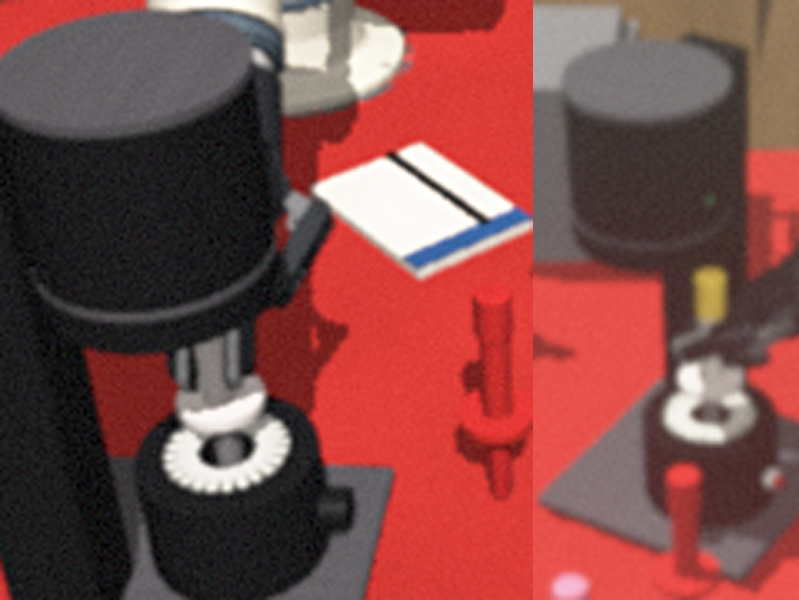

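Upright under the head, with the shaft in the hole at crop (228,450). Lowering.

Call:
{"op": "move_arm", "data": {
  "series": [
    [[-0.016,0,0.012],[0,0,0],-1],
    [[-0.034,0,0.025],[0,0,0],-1],
    [[-0.052,0,0.039],[0,0,0],-1],
    [[-0.068,0,0.05],[0,0,0],-1],
    [[-0.08,0,0.059],[0,0,0],-1],
    [[-0.083,0,0.061],[0,0,0],-1],
    [[-0.083,0,0.061],[0,0,0],-1]
  ]
}}

```text
clock: 12.33
tool_pos: [0.6109, -0.1979, 0.1282]
eef_rot: [0.876, -0.154, 0.45, 0.079]
contact_force: [-0.3, -0.4, 0.3]
opening: 0.0163
grip_force: 49.3
```

Call:
{"op": "move_arm", "data": {
  "series": [
    [[-0.004,0,0.003],[0,0,0],-1],
    [[-0.006,0,0.005],[0,0,0],-1],
    [[-0.006,0,0.005],[0,0,0],-1]
  ]
}}

```text
clock: 12.58
tool_pos: [0.6113, -0.198, 0.1274]
eef_rot: [0.876, -0.154, 0.45, 0.079]
contact_force: [0.3, -0.4, -0.3]
opening: 0.0168
grip_force: 49.3
```

```bash
python3 - <<'E'
from h import *
s=bot.read_state();p=s["tool_pos"];r=R.from_quat(s["eef_rot"]);f=p+r.apply(FT)
print(p,"foot-W",f-W,s["contact_force"],s["ft_torque"])
E
```

```text
[ 0.61129388 -0.19804904  0.12736793] foot-W [ 0.000397   -0.00010661 -0.057747  ] [ 0.29114715 -0.36829214 -0.30013194] [0.15617503 0.43808106 0.02110788]
```

No contact yet, so I'm going down in 1 mm steps while watching the force.

Call:
{"op": "move_arm", "data": {
  "series": [
    [[-0.003,0,0.002],[0,0,0],-1],
    [[-0.006,0,0.005],[0,0,0],-1],
    [[-0.006,0,0.005],[0,0,0],-1]
  ]
}}

```text
clock: 12.83
tool_pos: [0.6113, -0.1981, 0.125]
eef_rot: [0.876, -0.154, 0.45, 0.079]
contact_force: [0.2, 0.7, -1.2]
opening: 0.0171
grip_force: 49.3
```

Call:
{"op": "move_arm", "data": {
  "series": [
    [[-0.003,0,0.0023],[0,0,0],-1],
    [[-0.003,0,0.0023],[0,0,0],-1],
    [[-0.003,0,0.0023],[0,0,0],-1]
  ]
}}

```text
clock: 13.08
tool_pos: [0.6115, -0.1981, 0.1246]
eef_rot: [0.876, -0.154, 0.45, 0.079]
contact_force: [-0.6, -0.1, 0.1]
opening: 0.017
grip_force: 49.4
```

Call:
{"op": "move_arm", "data": {
  "series": [
    [[-0.003,0,0.0023],[0,0,0],-1],
    [[-0.003,0,0.0023],[0,0,0],-1],
    [[-0.003,0,0.0023],[0,0,0],-1]
  ]
}}

```text
clock: 13.33
tool_pos: [0.6119, -0.1983, 0.1246]
eef_rot: [0.876, -0.154, 0.451, 0.079]
contact_force: [-0.3, 0.3, 3.6]
opening: 0.0167
grip_force: 49.6
```

Call:
{"op": "move_arm", "data": {
  "series": [
    [[-0.003,0,0.0023],[0,0,0],-1],
    [[-0.003,0,0.0023],[0,0,0],-1],
    [[-0.003,0,0.0023],[0,0,0],-1]
  ]
}}

```text
clock: 13.58
tool_pos: [0.6122, -0.1984, 0.1246]
eef_rot: [0.875, -0.154, 0.452, 0.079]
contact_force: [-0.8, 0.5, 6.2]
opening: 0.0167
grip_force: 49.7
```

```bash
python3 - <<'E'
from h import *
P={n:imaging.read_camera(n) for n in("scene","side")}
s=bot.read_state();p=s["tool_pos"];r=R.from_quat(s["eef_rot"]);f=p+r.apply(FT)
print(p,"foot-W",f-W,s["contact_force"],s["ft_torque"])
A=cv2.resize(P["scene"]["pixels"][200:310,160:290],(533,451),interpolation=cv2.INTER_CUBIC);B=cv2.resize(P["side"]["pixels"][110:210,285:345],(266,451),interpolation=cv2.INTER_CUBIC)
cv2.imwrite("pics/z7.png",np.hstack([A,B])[:,:,::-1])
E
```

```text
[ 0.61219558 -0.19834402  0.12449338] foot-W [ 0.00160031 -0.00052766 -0.06061368] [-1.92184874  1.68030316  6.42992986] [-0.01272594 -0.02843855  0.07353784]
```

View pics/z7.png

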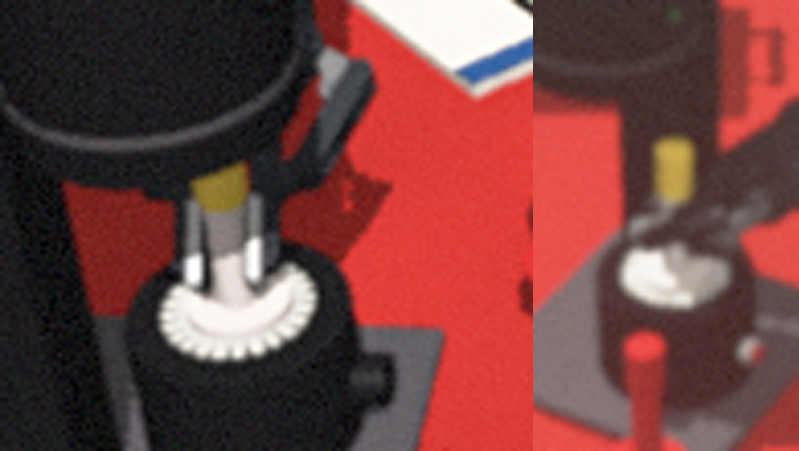

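The collar lies on the rim at crop (235,310), and the contact force has risen to 6 N. I'll relieve the load and release.

Call:
{"op": "move_arm", "data": {
  "series": [
    [[0.004,0,-0.003],[0,0,0],-1],
    [[0.004,0,-0.003],[0,0,0],-0.5],
    [[0.004,0,-0.003],[0,0,0],-0.3],
    [[0.004,0,-0.003],[0,0,0],0],
    [[0.004,0,-0.003],[0,0,0],0],
    [[0.004,0,-0.003],[0,0,0],0],
    [[0.004,0,-0.003],[0,0,0],0]
  ]
}}

```text
clock: 14.27
tool_pos: [0.6113, -0.1981, 0.1232]
eef_rot: [0.876, -0.154, 0.45, 0.079]
contact_force: [-0.1, 0.6, 0.5]
opening: 0.0424
grip_force: 0.0
```

Call:
{"op": "move_arm", "data": {
  "series": [
    [[0,0,-0.03],[0,0,0],0],
    [[0,0,-0.08],[0,0,0],0],
    [[0,0,-0.15],[0,0,0],0],
    [[0,0,-0.22],[0,0,0],0],
    [[0,0,-0.29],[0,0,0],0],
    [[0,0,-0.34],[0,0,0],0],
    [[0,0,-0.34],[0,0,0],0],
    [[0,0,-0.34],[0,0,0],0]
  ]
}}

```text
clock: 14.93
tool_pos: [0.5466, -0.1747, 0.1742]
eef_rot: [0.876, -0.154, 0.451, 0.079]
contact_force: [0.9, 0.1, 0.2]
opening: 0.0427
grip_force: 0.0
```

```bash
python3 - <<'E'
from h import *
P={n:imaging.read_camera(n) for n in("scene","side")}
s=bot.read_state();print(s["tool_pos"],s["opening"],s["contact_force"],np.round(s["qpos"],2))
A=cv2.resize(P["scene"]["pixels"][150:320,150:420],(540,340),interpolation=cv2.INTER_CUBIC);B=cv2.resize(P["side"]["pixels"][110:280,275:405],(260,340),interpolation=cv2.INTER_CUBIC)
cv2.imwrite("pics/z8.png",np.hstack([A,B])[:,:,::-1])
c=W+[0,0,0]
for n in P: print(n,"W",proj(P[n],W),[(np.round(d["xy"],1).tolist(),round(d["confidence"],2)) for d in models.landmark_of(P[n],"yellow_collar")[:4]])
E
```

```text
[ 0.54655395 -0.17465398  0.17240189] 0.04248975512756926 [0.15608088 0.58429341 0.87277823] [-0.39 -0.73  2.26  0.05  0.66  1.51]
scene W [217.44797517 275.32202831] [([220.3, 273.1], 0.78), ([368.6, 266.0], 0.74)]
side W [315.92699117 170.25113314] [([279.3, 244.6], 0.77), ([309.6, 212.9], 0.66), ([318.5, 168.9], 0.52)]
```

View pics/z8.png

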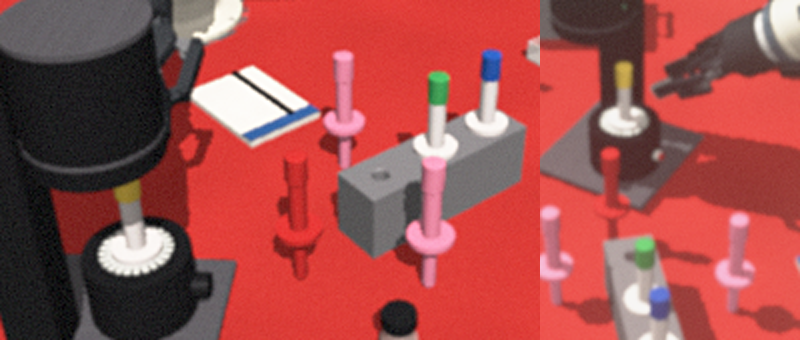

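The yellow cartridge stands in the well with its collar on the rim (crop (130,250)) and the gripper is clear of it. Green and blue still stand in the rack. Handing in.

```bash
python3 -c "
from rig import order
print(order.finish_job())"
```

```text
the job is handed in; nothing more can be done
None
```

The yellow cartridge is loaded upright in the reader's well and released, with its collar on the rim. Blue and green are still standing in the rack, and the job is handed in (about 15 s of the 58 s used); no verdict came back, so this rests on the final camera views.

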